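# Third hand at the frame jig

### The arm

A 7-joint arm with a two-finger parallel gripper is mounted at the origin on a cart in front of the work surface, level with it; the furniture and walls round the work are solid. World frame = base frame: x ahead of the robot, y to its left, z up, the work surface at z = 0. Lengths are in m, angles in rad, forces in N, time in s.
With the tool pointing down it reaches from about 0.425 to 0.875 m from the base axis. Payload 8.4 kg.
Tool frame: the origin (TCP) lies between the finger pads; the fingertips stand 14 mm ahead of it and the grasp point (between the pads) lies 5 mm behind it; z points along the fingers, y is the line along which they close (so a half turn about z gives the same grasp; the last joint's range is limited). The gripper opens to 87 mm and grips with 3 to 60 N. Pads are 19 mm wide; open, the fingers measure 117 mm over their backs; the gripper's body (75 mm by 190 mm) begins 51 mm behind the grasp point.
Start: joints at [1.11, 0.333, 0.04, 1.465, -0.013, 1.343, -0.059], TCP at [0.23, -0.608, 0.199] pointing down, gripper open.
Joint ranges: [-2.58, 2.58], [-0.38, 2.09], [-1.3, 1.39], [0.25, 2.4], [-1.5, 4.64], [0.08, 2.09], [-2.65, 2.65]. Speed limits (rad/s): [2.22, 2.22, 2.79, 2.79, 3.14, 3.14, 3.14].

### API

Orientations are given as a unit quaternion [w, x, y, z].
In Python, from station import sensors, capture, ticket, recognise, trace, pinpoint gives the robot as it stands.
- The arm moves only by the tool step_arm, never from a script. Its argument "steps" is text: rows parted by semicolons, each of 5 numbers parted by spaces: the closure, from 0 (fully open) to 1 (shut), then the shift along the tool's x, y, z normalised to -1 to 1, where 1 is 0.03 m, then the turn about the tool's z normalised to -1 to 1, where 1 is 6 degrees. A call has 1 to 8 rows; each row shifts and turns the commanded pose from where the row before left it, along the tool's axes as they then stand; what a row does not reach is not made up. A row lasts 1/12 s, in which the tool goes at most 41.7 mm and 7.16 degrees, less where a joint would pass 70% of its speed; a pose out of reach is approached as far as the arm can. A call with a number of a shift or a turn outside -1 to 1 is refused whole. A call with a gripper value outside its range is refused whole. The fingers move at their own pace and stop on an object; "newtons" is the grip in N (left out, the last holds). Time passes only in rows, so rows that do not move let the fingers close. It gives the time, the measured TCP pose, the force, the opening and the grip force at its end, in the units of the state.
- sensors.sense(): the state, without advancing time (a new reading comes with each control period).
- capture(name): name is "scene" or "top" or "wrist"; returns a dict with "color" (384x512x3 uint8, red, green, blue), "fx", "fy", "cx", "cy" (pixels), "k1" (the pictures are not rectified: a ray, as slopes to the right and down, at radius r is drawn at 1 + k1 r^2 times it, then the intrinsics apply), "xyz" and "attitude" of the camera in the world; the wrist camera has in their place "hand_eye" (4x4, takes a point from camera to tool coordinates, whose origin is the TCP and whose axes are the flange's). Camera axes: x right, y down, z forward; pixel columns grow to the right and rows downward; lengths in m; the calibration is good to about 2 mm. A picture is of the moment at which its call begins: read the wrist's pose just before it. There is no depth.
- ticket.close_job(): hands the job in; it is judged then, once.
Trained networks look in a picture, given as the dict that the camera call returned (one of the last four; its "shot" number tells which), for a name from the list of things; names that differ only in an ending like _2 or _b are one class to them, and where a whole thing is asked for, a point or a joint stands for the part that bears it (a point fixed in the world has none). Each returns a list of dicts, best first, with "score" (0 to 1); they miss things now and then, are a little off and sometimes report something else, mostly with a low value. They report only what shows in the picture. A call takes as long as a camera call. They do not tell look-alikes from the thing itself.
- recognise(picture, query): "location" ([x, y, z] in m, in world coordinates, good to about 4 mm: the middle of the surface that is visible of it).
- trace(picture, query): "region" (384x512 bool, what is visible of it).
- pinpoint(picture, query): "location" ([x, y, z] in m, in world coordinates, good to about 4 mm: a listed point, or the origin of a listed thing).
The state is a dict: "time": time; "qpos": joint angles; "dq": joint speeds; "effort": joint torques, N m; "tool_pos": TCP position; "tool_rot": TCP orientation; "ft_force": force on the tool from outside, world axes, zero at the start; "ft_torque": the same for the moment, N m; "width": finger opening in m; "finger_force": force on a finger pad.
Only numpy, scipy, OpenCV 4.12 (cv2) and the standard library are available. Lean on these libraries where they do the work, as an engineer would, in place of code of your own. Each camera call takes 0.05 s, during which the arm holds its last target. There are 200 camera calls.

### The job

The steel dog stands up out of the assembly jig's bed, in the way: drive it down flush with the bed using the mallet (not the fingers), then stand the mallet back on the table, off the jig. Lay the wooden rail flat on the bed along the sprung, cork-faced fence with its left end up against the end stop, press it squarely against the fence with a steady 12 N or so, never above 20 N, and finish while still holding it pressed there, so that I can screw it. Leave the jar, the loupe and the bottle where they stand.

Things in the scene. Friction and masses are not known exactly. Their poses are not given: they have to be found in the camera images.
- jig: Fixed plywood assembly jig. Origin: centre of its underside; +x to the fence (away from the robot), +y to the end stop (left). Bed 118 (x) x 250 (y) mm, top at z = 18 mm. The dog is at x -14, y -20. Fixed back rest behind the fence: x 45 to 58, y -110 to 90, top z = 36.
- stop_face (a point): Middle of the end stop's working face, which looks to -y, at jig x -8, y 105, z 33 mm. The stop is a wood block on the bed's left end, x -45 to 29, y 105 to 123, top z = 48 mm.
- fence (a joint): Travel of the sprung fence in jig +x, m: 0 at rest, hard stop at 0.022. Spring 1.2 N per mm without preload, so 0.010 means that 12 N press on it. A bar of light wood with a cork face, 10 x 190 x 15 mm; two steel guide rods go through the back rest.
- fence_face (a point): Middle of the fence's cork face, which looks to jig -x; moves with the fence. In the jig frame at rest x 12, y -10, z 26.5 mm; the face spans y -105 to 85, top at z = 34.
- dog (a joint): How far the steel dog has been driven down, m: 0 standing 18 mm above the bed (found at 0 to 0.004); 0.018 flush; stops at 0.0195. It is held by a spring catch: about 7 N moves it, and it stays where it is left.
- dog_top (a point): Centre of the dog's flat round top, 12 mm in diameter.
- mallet: Mallet, about 0.25 kg, standing on a face of its head, handle level. Origin: level with that lower face, under the handle; +y to the head, z up. Head 34 x 34 x 64 mm high, steel with white nylon faces, axis at y +50 mm. Flat-sided wooden handle 15 (x) x 18 (z) mm, axis at z 36, from the head (y 33) to y -82. Balance point near y 42.
- mallet_face (a point): Centre of the head's lower striking face.
- mallet_grip (a point): Point on the handle's axis over the mallet's origin, 50 mm from the head's axis.
- rail: Loose wooden frame rail, 40 (x) x 180 (y) x 44 (z) mm, about 0.15 kg, the same both ways round; each end has an open upright slot 14 mm wide and 18 mm deep. Origin: centre of its underside; y along its length. It starts lying on the table.
- jar: Bystander: brown pigment jar with a black cap, 42 mm wide, 55 mm high; origin under its centre.
- loupe: Bystander: black eye loupe, 37 mm wide, 38 mm high; origin under its centre.
- bottle: Bystander: tan solvent bottle with a black cap, 53 mm wide, 108 mm high; origin under its centre.
Mind the look-alikes: they are no part of the job. What is shaped like the rail but red is not meant.

How it is judged:
On the way:
1. the dog is flush (less than 2.5 mm proud) with the mallet's face at it, before the rail is on the jig (value of joint dog above 0.0155 m and distance between mallet_face and dog_top below 0.03 m and contact force between rail and jig below 0.1 N), for 0.1 s.
At the end, for the whole second after the job is handed in: Fingers hold the rail, pushing the fence back 5.5-15.5 mm (6.6-18.6 N), steady; rail on the bed (4.5 mm, 0.08 rad), parallel to the fence (0.07 rad), left end within 8 mm of the stop; dog less than 2.5 mm proud; mallet standing on the table, touching neither robot, jig nor rail (value of joint fence between 0.0055 and 0.0155 m and value of joint dog above 0.0155 m and contact force between rail and jig above 5 N and contact force between the fingers and rail above 3 N and y of rail in the frame of jig between 0.007 and 0.022 m and z of rail in the frame of jig between 0.014 and 0.0225 m and angle between rail's own z axis and vertical below 0.08 rad and angle between the y axis of rail and the y axis of jig, either way round below 0.07 rad and linear speed of rail below 0.01 m/s and height (world z) of mallet below 0.01 m and angle between mallet's own z axis and vertical below 0.15 rad and contact force between mallet and jig below 0.1 N and contact force between mallet and rail below 0.1 N and contact force between each of the arm, the fingers and mallet below 0.1 N); the arm keeps its last pose, push and grip.
It fails at once if the fence was pushed back more than 17.5 mm (21 N) (value of joint fence above 0.0175 m).
It fails at once if the fingers pushed on the jig (over 6 N) (contact force between the fingers and jig above 6 N).
It fails at once if a bystander was disturbed (moved over 30 mm or tipped) (distance of any of jar, loupe, bottle from where it was at the start of the episode above 0.03 m or angle between any of jar, loupe, bottle's own z axis and vertical above 0.3 rad).
It also fails if it takes over 56 s, if anything falls off the work surface, if the arm or the gripper's body presses on something with over 40 N, if the wrist force passes 120 N, or if a joint passes its speed limit or range.

## Working session

There is one attempt and no reset: what is moved stays moved. The work goes in short steps, Python scripts to look and compute and a tool call to move; the robot and the scene stay as the last step left them, time stands still between calls to the robot, and variables do not carry over. Pictures are saved under pics/ and viewed, at most 10 in all, crops included, and the job is handed in when it is done.

Besides the shell and the picture viewer there is one more tool, called after "Request:" by a JSON object that holds its "name" and its "arguments". step_arm: Moves the arm, as the interface text tells. Scaled input: -1 to 1 covers 0.03 m each way for a shift and 6 degrees each way for a turn. Its arguments: {"type":"object","properties":{"steps":{"type":"string"},"newtons":{"type":"number"}},"required":["steps"]}

```bash
mkdir -p pics; ls
python3 - <<'E'
from station import sensors, capture, ticket, recognise, trace, pinpoint
import cv2,numpy as np
s=sensors.sense(); print({k:np.round(v,3).tolist() for k,v in s.items()})
a=capture("scene"); b=capture("top")
for n,p in(("scene",a),("top",b)):
    cv2.imwrite(f"pics/{n}0.png",p["color"][:,:,::-1])
    print(n,np.round(p["xyz"],3),np.round(p["attitude"],3),p["fx"],p["cx"],p["cy"],p["k1"])
for n,p in(("scene",a),("top",b)):
    for q in["jig","stop_face","fence_face","dog_top","mallet","mallet_face","mallet_grip","rail","jar","loupe","bottle"]:
        print(n,q,[(np.round(d["location"],3).tolist(),round(d["score"],2)) for d in pinpoint(p,q)[:3]])
E
```

```text
pics
{'time': 0.0, 'qpos': [1.11, 0.334, 0.04, 1.466, -0.013, 1.343, -0.059], 'dq': [-0.0, -0.0, 0.001, 0.001, 0.0, -0.001, 0.001], 'effort': [-0.001, -65.637, 1.335, -40.381, -0.06, 0.045, 0.0], 'tool_pos': [0.23, -0.607, 0.198], 'tool_rot': [-0.001, 0.984, 0.18, -0.0], 'ft_force': [-0.466, 0.601, -0.255], 'ft_torque': [-0.029, -0.052, -0.036], 'finger_force': 0.0, 'width': 0.087}
scene [0.169 0.329 0.853] [ 0.102 -0.258  0.884 -0.377] 433.8990373339338 253.33202998215785 189.85049876572936 -0.16831280791746814
top [ 0.489 -0.405  1.162] [-0.038  0.71  -0.702  0.036] 349.74938057255736 253.34285658574603 188.3300892801212 0.014639166297009574
scene jig [([0.608, -0.275, -0.003], 0.9)]
scene stop_face [([0.588, -0.171, 0.033], 0.59)]
scene fence_face [([0.621, -0.284, 0.024], 0.84)]
scene dog_top [([0.598, -0.298, 0.036], 0.62)]
scene mallet [([0.608, -0.272, -0.002], 0.65), ([0.422, -0.128, 0.0], 0.58)]
scene mallet_face []
scene mallet_grip [([0.422, -0.124, 0.037], 0.81)]
scene rail [([0.417, -0.372, -0.0], 0.89)]
scene jar [([0.571, -0.538, 0.0], 0.61), ([0.756, -0.202, 0.002], 0.45)]
scene loupe [([0.755, -0.064, 0.002], 0.56), ([0.418, -0.371, -0.003], 0.56)]
scene bottle []
top jig [([0.613, -0.277, -0.0], 0.65)]
top stop_face [([0.587, -0.176, 0.03], 0.72)]
top fence_face [([0.62, -0.283, 0.024], 0.54)]
top dog_top []
top mallet [([0.42, -0.128, -0.006], 0.85)]
top mallet_face [([0.426, -0.077, 0.001], 0.57), ([0.422, -0.128, 0.037], 0.41)]
top mallet_grip [([0.425, -0.128, 0.037], 0.75)]
top rail [([0.423, -0.369, -0.0], 0.63), ([0.459, -0.719, -0.0], 0.6), ([0.428, -0.075, 0.002], 0.28)]
top jar [([0.58, -0.537, 0.001], 0.47)]
top loupe [([0.756, -0.067, 0.002], 0.46)]
top bottle [([0.755, -0.201, -0.003], 0.56)]
```

View pics/scene0.png

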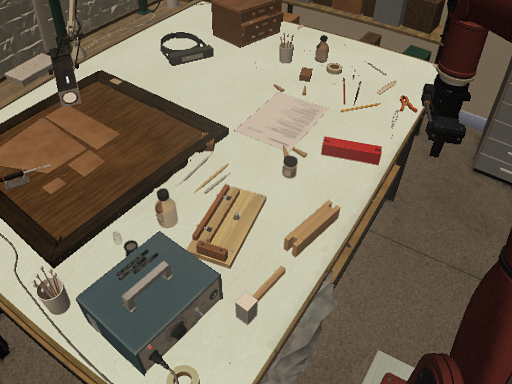

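View pics/top0.png

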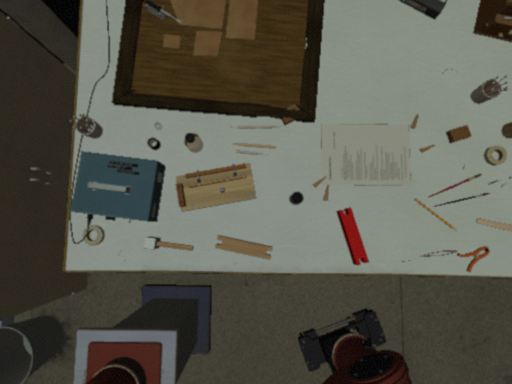

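The wanted rail is the natural-wood bar at scene (312,228), top (244,247). The look-alike is the red bar at scene (351,150), top (352,236), which I leave alone. The mallet is at scene (258,295), top (168,244), and the jig at scene (228,225), top (216,187), with its stop at the left end. Next I'll fit poses by silhouette and check the choice in a crop.

```bash
cat > h.py <<'E'
from station import sensors, capture, ticket, recognise, trace, pinpoint
import cv2,numpy as np
from scipy.spatial.transform import Rotation as R
from scipy.optimize import minimize
def rot(q): return R.from_quat(np.r_[q[1:],q[0]]).as_matrix()
def cam(p):
    if "hand_eye" in p:
        T=np.eye(4);T[:3,:3]=rot(p["tr"]);T[:3,3]=p["tp"];T=T@np.array(p["hand_eye"]);return T[:3,:3],T[:3,3]
    return rot(p["attitude"]),np.array(p["xyz"])
def proj(p,X):
    A,t=cam(p);c=(X-t)@A;s=c[:,:2]/c[:,2:];s=s*(1+p["k1"]*(s**2).sum(1,keepdims=True))
    return s*[p["fx"],p["fy"]]+[p["cx"],p["cy"]]
def box(x0,x1,y0,y1,z0,z1): return np.array([[x,y,z] for x in(x0,x1) for y in(y0,y1) for z in(z0,z1)])/1000.
M={"jig":[box(-59,59,-125,125,0,18),box(45,58,-110,90,18,36),box(-45,29,105,123,18,48),box(12,22,-105,85,19,34)],
"rail":[box(-20,20,-72,72,0,44),box(-20,-7,-90,90,0,44),box(7,20,-90,90,0,44)],
"mallet":[box(-17,17,33,67,0,64),box(-7.5,7.5,-82,33,27,45)]}
def render(p,n,v):
    m=np.zeros((384*4,512*4),np.uint8);c,s=np.cos(v[2]),np.sin(v[2])
    for b in M[n]:
        X=b@np.array([[c,s,0],[-s,c,0],[0,0,1]])+[v[0],v[1],v[3] if len(v)>3 else 0]
        cv2.fillConvexPoly(m,cv2.convexHull(np.float32(proj(p,X)*4+1.5)).astype(np.int32),255)
    return cv2.resize(m,(512,384),interpolation=cv2.INTER_AREA)/255.
def fit(pics,n,v0):
    ms=[]
    for p in pics:
        c=[d["region"] for d in trace(p,n)]
        if not c: continue
        r=render(p,n,v0);iou=[np.minimum(r,k).sum()/np.maximum(r,k).sum() for k in c];i=int(np.argmax(iou))
        if iou[i]>.35: ms.append((p,c[i].astype(float)))
    f=lambda v:sum(np.abs(render(p,n,v)-k).sum()/k.sum() for p,k in ms)/len(ms)
    out=min((minimize(f,np.r_[v0[:2],v0[2]+d],method="Nelder-Mead",options=dict(initial_simplex=np.r_[v0[:2],v0[2]+d]+np.array([[0,0,0],[.008,0,0],[0,.008,0],[0,0,.1]]),maxiter=150)) for d in(-.08,.08)),key=lambda o:o.fun)
    return out.x,out.fun,len(ms)
def tool():
    s=sensors.sense();A=rot(s["tool_rot"]);return np.array(s["tool_pos"]),np.arctan2(A[1,1],A[0,1]),s
def go(x,y,z,psi):
    "shift in mm along tool x,y,z and turn in deg (row units: 30 mm, 6 deg); shift as if before turning"
    p,a,s=tool();d=np.array([x,y,z])-p;A=rot(s["tool_rot"])
    print("units: shift",np.round(A.T@d/.03,2),"turn",round(-np.degrees(psi-a)/6,2))
E
python3 - <<'E'
from h import *
P=[capture("scene"),capture("top")]
for n,v in(("jig",[.61,-.276,.12]),("rail",[.42,-.37,-.2]),("mallet",[.423,-.128,-.05])):
    x,f,k=fit(P,n,np.array(v));print(n,np.round(x,4),round(np.degrees(x[2]),2),round(f,3),k)
    for p in P: x1,f1,k1=fit([p],n,np.array(v));print("  ",np.round(x1,4),round(f1,3))
c=P[0]["color"][170:340,180:390,::-1];cv2.imwrite("pics/crop.png",cv2.resize(c,None,fx=3,fy=3,interpolation=cv2.INTER_CUBIC))
E
```

```text
jig [ 0.6131 -0.2754  0.1916] 10.98 0.041 2
   [ 0.6129 -0.2753  0.1942] 0.032
   [ 0.6122 -0.2755  0.1915] 0.048
rail [ 0.4189 -0.3706 -0.1855] -10.63 0.085 2
   [ 0.4188 -0.3721 -0.1804] 0.073
   [ 0.4187 -0.3705 -0.1972] 0.095
mallet [ 0.4237 -0.1299 -0.1181] -6.76 0.134 2
   [ 0.4236 -0.1301 -0.1354] 0.09
   [ 0.4237 -0.1295 -0.1098] 0.165
```

View pics/crop.png

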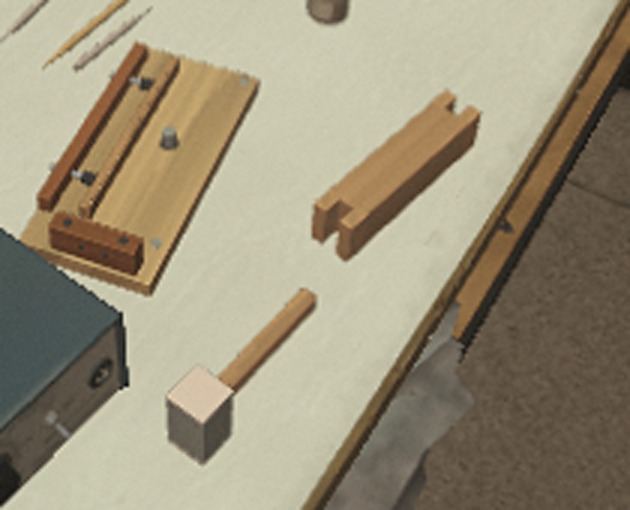

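The crop shows the natural-wood rail with slotted ends (crop 395,175), the jig with its dog (crop 170,138) and the mallet (crop 200,410). The blue box beside the mallet limits room, so I'll grip the mallet at its grip point. Going there now.

Request:
{"name": "step_arm", "arguments": {"steps": "0 0.73 -0.79 0.1 0;0 0.73 -0.79 0.1 0;0 0.73 -0.79 0.1 0;0 0.73 -0.79 0.1 0;0 0.73 -0.79 0.1 0;0 0.73 -0.79 0.1 0;0 0.73 -0.79 0.1 0;0 0.73 -0.79 0.1 0", "newtons": 60}}

```text
time: 2.57
tool_pos: [0.3272, -0.3671, 0.1746]
tool_rot: [0.0, 0.984, 0.18, 0.0]
ft_force: [0.6, 0.1, -0.0]
width: 0.0868
finger_force: 0.0
```

Request:
{"name": "step_arm", "arguments": {"steps": "0 0.73 -0.79 0.1 0;0 0.73 -0.79 0.1 0;0 0.73 -0.79 0.1 0;0 0.73 -0.79 0.1 0;0 0.73 -0.79 0.1 0;0 0.73 -0.79 0.1 0;0 0.73 -0.79 0.1 0;0 0.73 -0.79 0.1 0"}}

```text
time: 3.23
tool_pos: [0.424, -0.1278, 0.1507]
tool_rot: [0.0, 0.984, 0.18, 0.0]
ft_force: [0.0, -0.0, -0.1]
width: 0.0871
finger_force: 0.0
```

Request:
{"name": "step_arm", "arguments": {"steps": "0 0 0 0 -1;0 0 0 0 -1;0 0 0 0 -1;0 0 0 0 -1;0 0 0 0 -1;0 0 0 0 -1;0 0 0 0 -1;0 0 0 0 -1"}}

```text
time: 3.9
tool_pos: [0.4236, -0.1293, 0.1507]
tool_rot: [0.0, 0.824, 0.567, 0.0]
ft_force: [-0.3, 0.1, 0.7]
width: 0.0871
finger_force: 0.0
```

Request:
{"name": "step_arm", "arguments": {"steps": "0 0 0 0 -1;0 0 0 0 -1;0 0 0 0 -0.4;0 0 0 0 0;0 0 0 0 0"}}

```text
time: 4.32
tool_pos: [0.4236, -0.1292, 0.1507]
tool_rot: [0.0, 0.749, 0.663, 0.0]
ft_force: [-0.1, 0.0, 0.3]
width: 0.0873
finger_force: 0.0
```

Run:
```python
from h import *
p,a,s=tool();print(p,np.degrees(a),s["time"],s["ft_force"])
P=capture("wrist");P["tp"]=p;P["tr"]=s["tool_rot"]
print([(q,np.round(d["location"],4),round(d["score"],2)) for q in("mallet_grip","mallet") for d in pinpoint(P,q)[:2]])
x,f,k=fit([P],"mallet",np.array([.4237,-.13,-.118]));print(np.round(x,4),f,k)
go(.4237,-.13,.031,-.118)
cv2.imwrite("pics/w1.png",P["color"][:,:,::-1])
```

```text
[ 0.42359252 -0.12923866  0.15067307] -6.9762201275079825 4.3167 [-0.1235443   0.02680851  0.25706393]
[('mallet_grip', array([ 0.423 , -0.1248,  0.0376]), 0.96), ('mallet', array([ 0.4262, -0.1277, -0.0012]), 0.73)]
[ 0.4239 -0.1298 -0.1183] 0.0879650692355842 1
units: shift [-0.02  0.01  3.99] turn -0.03
```

Well aligned. Descend, grip and lift.

Request:
{"name": "step_arm", "arguments": {"steps": "0 0 0 0.9 0;0 0 0 0.9 0;0 0 0 0.9 0;0 0 0 0.7 0;0 0 0 0.5 0;0 0 0 0.1 0;0 0 0 0 0"}}

```text
time: 5.1
tool_pos: [0.4229, -0.1289, 0.0299]
tool_rot: [-0.001, 0.748, 0.663, -0.0]
ft_force: [1.2, -0.6, 1.3]
width: 0.0869
finger_force: 0.0
```

Request:
{"name": "step_arm", "arguments": {"steps": "1 0 0 0 0;1 0 0 0 0;1 0 0 0 0;1 0 0 0 0;1 0 0 0 0;1 0 0 0 0;1 0 0 0 0;1 0 0 0 0", "newtons": 60}}

```text
time: 5.77
tool_pos: [0.4236, -0.1292, 0.0306]
tool_rot: [0.0, 0.748, 0.663, 0.0]
ft_force: [-0.2, -0.1, 1.0]
width: 0.0417
finger_force: 0.0
```

Request:
{"name": "step_arm", "arguments": {"steps": "1 0 0 -0.4 0;1 0 0 -0.7 0;1 0 0 -0.7 0;1 0 0 -0.7 0;1 0 0 -0.5 0;1 0 0 0 0;1 0 0 0 0"}}

```text
time: 6.35
tool_pos: [0.424, -0.1294, 0.121]
tool_rot: [0.001, 0.748, 0.663, 0.0]
ft_force: [-0.0, 0.9, 0.4]
width: 0.0016
finger_force: 0.0
```

Run:
```python
from h import *
p,a,s=tool();print(p,np.degrees(a),s["time"],s["ft_force"],s["ft_torque"],s["width"])
T=capture("scene");cv2.imwrite("pics/s2.png",T["color"][150:384,150:390,::-1].repeat(2,0).repeat(2,1))
```

```text
[ 0.42402912 -0.1293922   0.12102755] -6.876626173750193 6.35 [-0.03021817  0.90558563  0.39432806] [-0.02248157 -0.11262904  0.00424825] 0.0016425580379818396
```

View pics/s2.png

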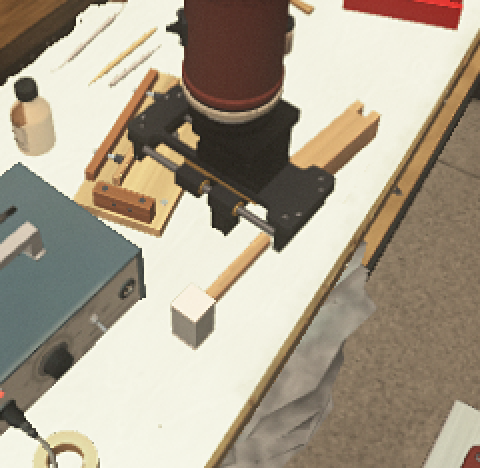

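The picture shows the mallet still standing in place (crop 192,315). I lifted before the slow fingers had closed. I'll reopen partly and repeat with a longer close.

Request:
{"name": "step_arm", "arguments": {"steps": "0.5 0 0 0 0;0.5 0 0 0 0;0.5 0 0 0 0;0.5 0 0 0 0;0.5 0 0 0 0;0.5 0 0 0 0;0.5 0 0 0 0;0.5 0 0 0 0"}}

```text
time: 7.07
tool_pos: [0.4235, -0.1292, 0.1205]
tool_rot: [-0.0, 0.748, 0.663, 0.0]
ft_force: [0.1, -0.6, 0.2]
width: 0.0412
finger_force: 0.0
```

Request:
{"name": "step_arm", "arguments": {"steps": "0.5 0 0 0.8 0;0.5 0 0 0.8 0;0.5 0 0 0.8 0;0.5 0 0 0.4 0;0.5 0 0 0.2 0;0.5 0 0 0 0"}}

```text
time: 7.57
tool_pos: [0.4227, -0.1289, 0.0295]
tool_rot: [-0.001, 0.748, 0.663, -0.0]
ft_force: [-0.4, 0.1, -0.1]
width: 0.0435
finger_force: 0.0
```

Request:
{"name": "step_arm", "arguments": {"steps": "1 0 0 0 0;1 0 0 0 0;1 0 0 0 0;1 0 0 0 0;1 0 0 0 0;1 0 0 0 0;1 0 0 0 0;1 0 0 0 0"}}

```text
time: 8.23
tool_pos: [0.4236, -0.1292, 0.0306]
tool_rot: [0.0, 0.748, 0.663, 0.0]
ft_force: [-0.3, 0.2, -0.2]
width: 0.0021
finger_force: 0.0
```

Run:
```python
from h import *
p,a,s=tool()
T=capture("scene");t=capture("top");P=capture("wrist");P["tp"]=p;P["tr"]=s["tool_rot"]
im=np.hstack([T["color"][200:370,190:360],P["color"][::2,::2][:170,:]])
im=np.hstack([cv2.resize(T["color"][200:360,190:350],(400,400)),cv2.resize(P["color"],(400,400))])
cv2.imwrite("pics/s3.png",im[:,:,::-1])
for n,c in(("s",T),("t",t),("w",P)): print(n,[(q,np.round(d["location"],4),round(d["score"],2)) for q in("mallet_grip","mallet") for d in pinpoint(c,q)[:2]])
print(fit([T,t],"mallet",np.array([.4237,-.13,-.118])))
```

```text
s [('mallet_grip', array([ 0.423 , -0.1258,  0.0367]), 0.84), ('mallet', array([ 0.4207, -0.1285,  0.0017]), 0.6)]
t [('mallet_grip', array([ 0.4215, -0.1285,  0.0395]), 0.68), ('mallet', array([ 0.4204, -0.1266, -0.0088]), 0.6)]
w [('mallet_grip', array([ 0.4251, -0.1272,  0.0362]), 0.67), ('mallet', array([ 0.4272, -0.1277, -0.0032]), 0.89)]
(array([ 0.42559217, -0.12783526, -0.03580424]), np.float64(0.5265946885083147), 1)
```

View pics/s3.png

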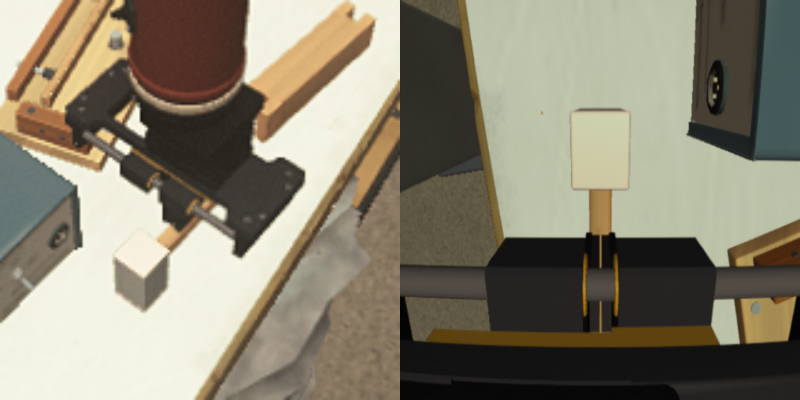

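Run:
```python
from h import *
p,a,s=tool();print(p,s["width"],s["finger_force"],s["time"])
T=capture("scene");P=capture("wrist");P["tp"]=p;P["tr"]=s["tool_rot"]
print(np.round(P["hand_eye"],3))
for z in(.0166,.0306,.045,.0866):
    X=np.array([[p[0],p[1],z]]);a1=(proj(T,X)-[190,200])*2.5;b=proj(P,X)*[400/512,400/384];print(z,np.round(a1),np.round(b))
X=np.array([[.4237+d,-.13+.033,.045] for d in(-.0075,.0075)]);print(proj(P,X)*[400/512,400/384])
c=cv2.resize(P["color"][200:340,320:450],None,fx=5,fy=4,interpolation=cv2.INTER_CUBIC)
d=cv2.resize(T["color"][255:335,225:290],None,fx=7,fy=7,interpolation=cv2.INTER_CUBIC)[:560]
cv2.imwrite("pics/s4.png",np.hstack([cv2.resize(c,(400,500)),cv2.resize(d,(400,500))])[:,:,::-1])
```

```text
[ 0.42353845 -0.12920922  0.03054445] 5.3062480126713765e-05 0.0 8.7833
[[-0.    -0.964 -0.264  0.071]
 [ 1.    -0.    -0.001  0.001]
 [ 0.    -0.264  0.964 -0.186]
 [ 0.     0.     0.     1.   ]]
0.0166 [[177. 242.]] [[200. 225.]]
0.0306 [[178. 233.]] [[200. 234.]]
0.045 [[178. 224.]] [[199. 244.]]
0.0866 [[180. 197.]] [[199. 284.]]
[[182.30285397 184.84144055]
 [205.19834814 181.23865093]]
```

View pics/s4.png

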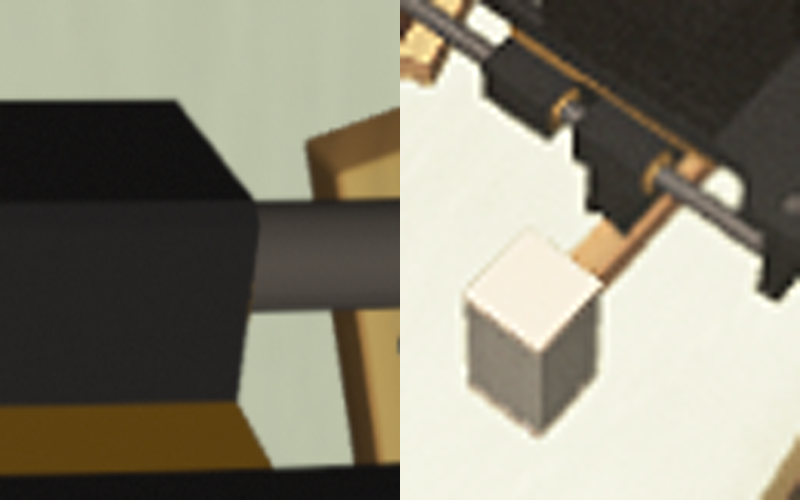

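The picture shows the closed fingers ending about level with the handle's top, at crop (625,235). The real fingertips therefore seem to sit higher than the stated TCP geometry. I'll raise, reopen, then feel for it lower down.

Request:
{"name": "step_arm", "arguments": {"steps": "0.5 0 0 -1 0;0.5 0 0 -0.3 0;0.5 0 0 0 0;0.5 0 0 0 0;0.5 0 0 0 0;0.5 0 0 0 0;0.5 0 0 0 0;0.5 0 0 0 0"}}

```text
time: 9.55
tool_pos: [0.4232, -0.1291, 0.069]
tool_rot: [-0.0, 0.748, 0.663, -0.0]
ft_force: [-0.1, 0.5, 0.1]
width: 0.0413
finger_force: 0.0
```

Request:
{"name": "step_arm", "arguments": {"steps": "0.5 0 0 0.6 0;0.5 0 0 0.6 0;0.5 0 0 0.3 0;0.5 0 0 0.2 0;0.5 0 0 0 0;0.5 0 0 0 0"}}

```text
time: 10.05
tool_pos: [0.4237, -0.1291, 0.0187]
tool_rot: [-0.0, 0.748, 0.663, 0.0]
ft_force: [-0.4, -1.2, 0.6]
width: 0.0436
finger_force: 0.0
```

Run:
```python
from h import *
p,a,s=tool();print(p,s["width"],s["ft_force"])
T=capture("scene");P=capture("wrist");P["tp"]=p;P["tr"]=s["tool_rot"]
c=cv2.resize(P["color"][120:340,140:370],(400,400))
d=cv2.resize(T["color"][255:335,215:295],(400,400),interpolation=cv2.INTER_CUBIC)
cv2.imwrite("pics/s5.png",np.hstack([c,d])[:,:,::-1])
for y in(.0215,-.0215):
  for z in(p[2]-.014,p[2],p[2]+.014):
    X=np.array([[p[0]+y,p[1],z]]);print(y,round(z,3),np.round((proj(P,X)-[140,120])*[400/230,400/220]),np.round((proj(T,X)-[215,255])*5))
```

```text
[ 0.42366034 -0.1291481   0.01872509] 0.04356022318580063 [-0.38705467 -1.20950644  0.58738389]
0.0215 0.005 [[262. 168.]] [[188. 200.]]
0.0215 0.019 [[266. 182.]] [[189. 184.]]
0.0215 0.033 [[270. 199.]] [[189. 166.]]
-0.0215 0.005 [[140. 182.]] [[270. 245.]]
-0.0215 0.019 [[136. 198.]] [[271. 228.]]
-0.0215 0.033 [[131. 215.]] [[272. 211.]]
```

View pics/s5.png

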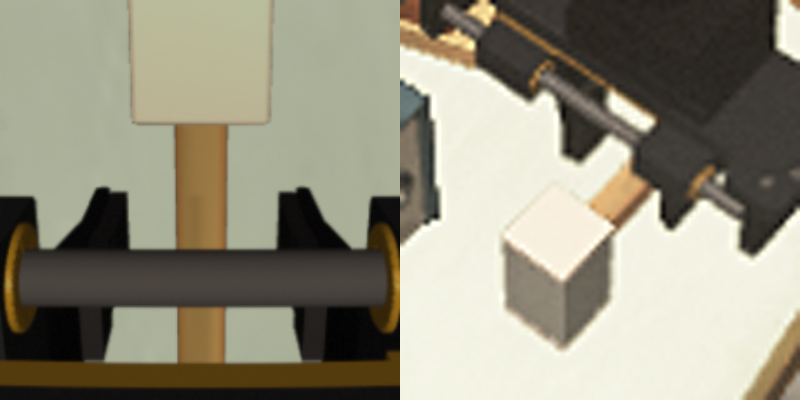

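The fingers straddle the handle, but their tips (crop 128,190 and 280,190) look about 30–40 mm up, well above what the stated geometry predicts. I'll descend in small steps and watch the force.

Request:
{"name": "step_arm", "arguments": {"steps": "0.5 0 0 0.1 0;0.5 0 0 0.1 0;0.5 0 0 0 0"}}

```text
time: 10.4
tool_pos: [0.4234, -0.1293, 0.0123]
tool_rot: [-0.0, 0.748, 0.663, -0.0]
ft_force: [-0.8, -0.8, 0.1]
width: 0.0435
finger_force: 0.0
```

Request:
{"name": "step_arm", "arguments": {"steps": "0.5 0 0 0.1 0;0.5 0 0 0 0;0.5 0 0 0 0"}}

```text
time: 10.65
tool_pos: [0.4234, -0.1292, 0.0094]
tool_rot: [-0.0, 0.748, 0.663, -0.0]
ft_force: [-1.2, 0.4, -0.1]
width: 0.0433
finger_force: 0.0
```

Request:
{"name": "step_arm", "arguments": {"steps": "0.5 0 0 0.1 0;0.5 0 0 0 0;0.5 0 0 0 0"}}

```text
time: 10.9
tool_pos: [0.4234, -0.1292, 0.0064]
tool_rot: [-0.0, 0.748, 0.663, -0.0]
ft_force: [0.4, -0.3, 0.5]
width: 0.0435
finger_force: 0.0
```

No table contact where the stated tips would be 8 mm under the surface, so the tips do stand higher. Close here.

Request:
{"name": "step_arm", "arguments": {"steps": "1 0 0 0 0;1 0 0 0 0;1 0 0 0 0;1 0 0 0 0;1 0 0 0 0;1 0 0 0 0;1 0 0 0 0;1 0 0 0 0"}}

```text
time: 11.57
tool_pos: [0.4236, -0.1292, 0.0066]
tool_rot: [0.0, 0.748, 0.663, 0.0]
ft_force: [0.0, -0.2, 1.0]
width: 0.0143
finger_force: 60.0
```

Gripped: width 14.3 mm, force 60 N. Lift, then carry over the dog.

Request:
{"name": "step_arm", "arguments": {"steps": "1 0 0 -0.2 0;1 0 0 -0.5 0;1 0 0 -0.7 0;1 0 0 -0.7 0;1 0 0 -0.5 0;1 0 0 -0.2 0;1 0 0 0 0"}}

```text
time: 12.15
tool_pos: [0.4244, -0.1295, 0.0919]
tool_rot: [0.001, 0.748, 0.663, 0.001]
ft_force: [0.1, -0.2, -2.9]
width: 0.0143
finger_force: 60.0
```

Request:
{"name": "step_arm", "arguments": {"steps": "1 -0.3 0.3 0 0;1 -0.6 0.65 0 0;1 -0.75 0.8 0 0;1 -0.75 0.8 0 0;1 -0.75 0.8 0 0;1 -0.75 0.8 0 0;1 -0.75 0.8 0 0;1 -0.75 0.8 0 0"}}

```text
time: 12.82
tool_pos: [0.5755, -0.3126, 0.088]
tool_rot: [-0.001, 0.748, 0.663, -0.001]
ft_force: [0.9, 0.3, -1.2]
width: 0.0144
finger_force: 60.0
```

Request:
{"name": "step_arm", "arguments": {"steps": "1 -0.6 0.65 0 0;1 -0.48 0.56 0 0;1 0 0 0 -0.6;1 0 0 0 -0.8;1 0 0 0 -0.8;1 0 0 0 -0.6;1 0 0 0 -0.2;1 0 0 0 0"}}

```text
time: 13.48
tool_pos: [0.6069, -0.3476, 0.0886]
tool_rot: [-0.001, 0.635, 0.772, -0.0]
ft_force: [0.7, 0.6, -2.9]
width: 0.0144
finger_force: 60.0
```

Run:
```python
from h import *
p,a,s=tool();print(p,np.degrees(a),s["time"],s["ft_force"],s["ft_torque"],s["width"],s["finger_force"])
go(.6077,-.3472,.0246,np.radians(10.98))
T=capture("scene");t=capture("top");P=capture("wrist");P["tp"]=p;P["tr"]=s["tool_rot"]
for n,c in(("s",T),("t",t),("w",P)): print(n,[(q,np.round(d["location"],4),round(d["score"],2)) for q in("mallet_grip","mallet_face","dog_top","stop_face","fence_face") for d in pinpoint(c,q)[:1]])
cv2.imwrite("pics/s6.png",np.hstack([cv2.resize(P["color"],(400,300)),cv2.resize(T["color"][170:290,170:330],(400,300),interpolation=cv2.INTER_CUBIC)])[:,:,::-1])
```

```text
[ 0.60692165 -0.34758133  0.08856911] 11.090875412886755 13.4833 [ 0.6920326   0.59595863 -2.8529689 ] [-0.13012276 -0.12757205  0.01518613] 0.014375837684050465 59.99841570854187
units: shift [0.   0.03 2.13] turn 0.02
s [('mallet_grip', array([ 0.6048, -0.3444,  0.1211]), 0.77), ('mallet_face', array([ 0.5945, -0.2992,  0.0786]), 0.58), ('dog_top', array([ 0.6015, -0.2989,  0.0384]), 0.46), ('stop_face', array([ 0.59  , -0.173 ,  0.0293]), 0.56)]
t [('mallet_face', array([ 0.7584, -0.0701,  0.0046]), 0.57), ('stop_face', array([ 0.5836, -0.1754,  0.028 ]), 0.65)]
w [('mallet_grip', array([ 0.6099, -0.3475,  0.1203]), 0.64), ('mallet_face', array([ 0.6295, -0.2829,  0.0275]), 0.58), ('dog_top', array([ 0.4199, -0.3747, -0.0005]), 0.22), ('stop_face', array([ 0.6075, -0.3462,  0.1188]), 0.61), ('fence_face', array([ 0.629 , -0.2809,  0.0265]), 0.73)]
```

View pics/s6.png

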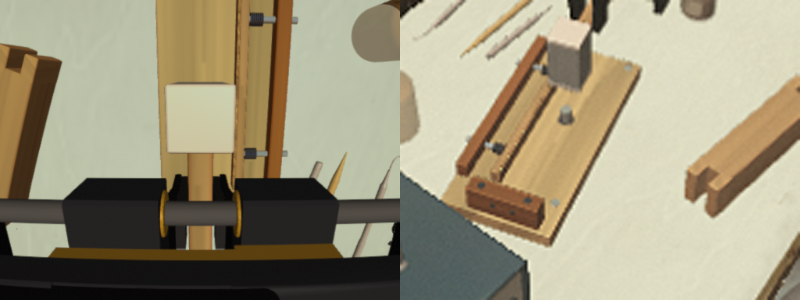

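The mallet is held level: its head is at wrist crop (200,118), clear of the fence strip at (240,118), and the dog shows at scene crop (566,116). Drive down.

Request:
{"name": "step_arm", "arguments": {"steps": "1 0 0 0.4 0;1 0 0 0.5 0;1 0 0 0.35 0;1 0 0 0.1 0;1 0 0 0.1 0;1 0 0 0.1 0;1 0 0 0.1 0;1 0 0 0.1 0"}}

```text
time: 15.05
tool_pos: [0.6083, -0.3478, 0.0389]
tool_rot: [0.001, 0.635, 0.772, 0.0]
ft_force: [-1.0, 0.6, 5.2]
width: 0.0147
finger_force: 60.0
```

Request:
{"name": "step_arm", "arguments": {"steps": "1 0 0 0.1 0;1 0 0 0.1 0;1 0 0 0.1 0;1 0 0 0.08 0;1 0 0 0 0;1 0 0 0 0"}}

```text
time: 15.55
tool_pos: [0.608, -0.3475, 0.0271]
tool_rot: [0.001, 0.635, 0.772, 0.0]
ft_force: [0.2, -0.7, 3.1]
width: 0.0142
finger_force: 60.0
```

Run:
```python
from h import *
p,a,s=tool();print(p,np.degrees(a),s["time"],s["ft_force"],s["ft_torque"],s["width"],s["finger_force"])
```

```text
[ 0.60804469 -0.34752051  0.02712661] 11.121260434191061 15.55 [ 0.18316321 -0.71897652  3.13926173] [-0.22627043 -0.15643345 -0.0538849 ] 0.014195846311099162 60.00103533267975
```

Request:
{"name": "step_arm", "arguments": {"steps": "1 0 0 0.05 0;1 0 0 0.05 0;1 0 0 0 0;1 0 0 0 0"}}

```text
time: 15.88
tool_pos: [0.6081, -0.3478, 0.0244]
tool_rot: [0.001, 0.635, 0.772, 0.0]
ft_force: [-1.2, -1.6, 7.4]
width: 0.0147
finger_force: 60.0
```

Request:
{"name": "step_arm", "arguments": {"steps": "1 0 0 0.04 0;1 0 0 0 0;1 0 0 0 0"}}

```text
time: 16.13
tool_pos: [0.6083, -0.348, 0.0241]
tool_rot: [0.001, 0.635, 0.772, 0.0]
ft_force: [-2.1, -2.2, 12.9]
width: 0.0148
finger_force: 60.0
```

Request:
{"name": "step_arm", "arguments": {"steps": "1 0 0 0.04 0;1 0 0 0 0;1 0 0 0 0"}}

```text
time: 16.38
tool_pos: [0.6085, -0.3485, 0.0235]
tool_rot: [0.002, 0.635, 0.772, -0.0]
ft_force: [-2.8, -2.3, 15.8]
width: 0.0141
finger_force: 60.0
```

The force has risen to about 19 N at bed height, so the dog is flush and the mallet face is on the bed. Lift and carry the mallet back.

Request:
{"name": "step_arm", "arguments": {"steps": "1 0 0 -0.3 0;1 0 0 -0.6 0;1 0 0 -0.7 0;1 0 0 -0.6 0.6;1 0 0 0 0.8;1 0 0 0 0.8;1 0 0 0 0.6;1 0 0 0 0.2"}}

```text
time: 17.05
tool_pos: [0.607, -0.3464, 0.0863]
tool_rot: [-0.001, 0.749, 0.662, -0.0]
ft_force: [0.8, 0.4, -2.1]
width: 0.0144
finger_force: 60.0
```

Request:
{"name": "step_arm", "arguments": {"steps": "1 0.3 -0.3 0 0;1 0.6 -0.65 0 0;1 0.75 -0.8 0 0;1 0.75 -0.8 0 0;1 0.75 -0.8 0 0;1 0.75 -0.8 0 0;1 0.75 -0.8 0 0;1 0.75 -0.8 0 0"}}

```text
time: 17.72
tool_pos: [0.4539, -0.1642, 0.0866]
tool_rot: [-0.001, 0.748, 0.664, -0.0]
ft_force: [0.2, 0.5, -1.5]
width: 0.0142
finger_force: 60.0
```

Request:
{"name": "step_arm", "arguments": {"steps": "1 0.6 -0.65 0 0;1 0.4 -0.3 0 0;1 0 0 0.7 0;1 0 0 0.7 0;1 0 0 0.5 0;1 0 0 0.2 0;1 0 0 0 0;1 0 0 0 0"}}

```text
time: 18.38
tool_pos: [0.4313, -0.1325, 0.0245]
tool_rot: [-0.0, 0.748, 0.664, 0.0]
ft_force: [1.0, -0.4, -2.5]
width: 0.0146
finger_force: 60.0
```

Run:
```python
from h import *
p,a,s=tool();print(p,np.degrees(a),s["time"],s["ft_force"],s["width"])
T=capture("scene");t=capture("top")
for n,c in(("s",T),("t",t)): print(n,[(q,np.round(d["location"],4),round(d["score"],2)) for q in("mallet_grip","mallet_face","mallet","dog_top") for d in pinpoint(c,q)[:1]])
for n,v in(("jig",[.613,-.2754,.19]),("rail",[.4189,-.3706,-.18])): print(n,fit([T,t],n,np.array(v)))
```

```text
[ 0.43129023 -0.13251284  0.02450517] -6.847228986235083 18.3833 [ 0.95751519 -0.39285611 -2.47449467] 0.014590101656890248
s [('mallet_grip', array([ 0.4199, -0.3707,  0.0005]), 0.7), ('mallet_face', array([ 0.4349, -0.0839,  0.0195]), 0.83), ('mallet', array([ 0.4297, -0.1338,  0.0196]), 0.96)]
t [('mallet_grip', array([ 0.4322, -0.1324,  0.0547]), 0.55), ('mallet', array([ 0.6225, -0.28  ,  0.0235]), 0.64)]
jig (array([ 0.61298132, -0.27590468,  0.19560743]), np.float64(0.36259278310469856), 2)
rail (array([ 0.41797979, -0.37300058, -0.17066171]), np.float64(0.15788017977972046), 1)
```

Mallet base is about 18 mm up. Lower it onto the table, then release.

Request:
{"name": "step_arm", "arguments": {"steps": "1 0 0 0.3 0;1 0 0 0.15 0;1 0 0 0.08 0;1 0 0 0.05 0;1 0 0 0 0;1 0 0 0 0"}}

```text
time: 19.58
tool_pos: [0.4311, -0.1324, 0.0068]
tool_rot: [-0.0, 0.748, 0.663, 0.0]
ft_force: [0.3, 0.0, -1.8]
width: 0.0141
finger_force: 60.0
```

Request:
{"name": "step_arm", "arguments": {"steps": "1 0 0 0.04 0;1 0 0 0 0;0.5 0 0 0 0;0.5 0 0 0 0;0.5 0 0 0 0;0.5 0 0 0 0;0.5 0 0 0 0;0.5 0 0 0 0"}}

```text
time: 20.25
tool_pos: [0.431, -0.1325, 0.0056]
tool_rot: [-0.0, 0.748, 0.663, 0.0]
ft_force: [0.4, 0.3, 0.1]
width: 0.0415
finger_force: 0.0
```

Request:
{"name": "step_arm", "arguments": {"steps": "0.3 0 0 -0.5 0;0 0 0 -0.9 0;0 0 0 -1 0;0 0 0 -1 0;0 0 0 -1 0;0 0 0 -0.6 0"}}

```text
time: 20.75
tool_pos: [0.432, -0.1327, 0.1589]
tool_rot: [0.001, 0.748, 0.664, 0.001]
ft_force: [0.8, -0.8, 0.0]
width: 0.0756
finger_force: 0.0
```

Run:
```python
from h import *
p,a,s=tool();print(p,np.degrees(a),s["time"],s["ft_force"],s["width"])
T=capture("scene");t=capture("top");W=capture("wrist");W["tp"]=p;W["tr"]=s["tool_rot"]
print([(q,np.round(d["location"],4),round(d["score"],2)) for q in("mallet_grip","mallet") for d in pinpoint(W,q)[:1]])
print("mallet",fit([W],"mallet",np.array([.4311,-.1324,-.118])))
print("rail",fit([T,t],"rail",np.array([.4189,-.3706,-.18])))
go(.4189,-.3706,.13,-.1855)
```

```text
[ 0.43203792 -0.13266596  0.15886296] -6.862483120877623 20.75 [ 0.78693338 -0.84948223  0.00545017] 0.07559966435260182
[('mallet_grip', array([ 0.4325, -0.1285,  0.0395]), 0.61), ('mallet', array([ 0.4323, -0.1319, -0.0032]), 0.59)]
mallet (array([ 0.43040908, -0.13231235, -0.119467  ]), np.float64(0.0706317599181737), 1)
rail (array([ 0.41764398, -0.37383438, -0.17975683]), np.float64(0.5650750541590226), 2)
units: shift [-7.93  0.58  0.81] turn 0.63
```

Mallet stands freed. Over to the rail.

Request:
{"name": "step_arm", "arguments": {"steps": "0 -0.5 0.03 0.1 0;0 -0.9 0.07 0.1 0;0 -1 0.08 0.1 0;0 -1 0.08 0.1 0;0 -1 0.08 0.1 0;0 -1 0.08 0.1 0;0 -1 0.08 0.1 0;0 -0.9 0.05 0.1 0"}}

```text
time: 21.82
tool_pos: [0.4204, -0.3535, 0.1304]
tool_rot: [-0.001, 0.748, 0.663, -0.0]
ft_force: [0.7, 0.6, -0.6]
width: 0.0872
finger_force: 0.0
```

Request:
{"name": "step_arm", "arguments": {"steps": "0 -0.6 0.03 0 0.3;0 0 0 0 0.33;0 0 0 0 0;0 0 0 0 0"}}

```text
time: 22.15
tool_pos: [0.4201, -0.369, 0.1311]
tool_rot: [-0.001, 0.769, 0.639, 0.0]
ft_force: [0.4, 0.1, -1.0]
width: 0.0871
finger_force: 0.0
```

Run:
```python
from h import *
p,a,s=tool();print(p,np.degrees(a),s["time"],s["ft_force"],s["width"])
W=capture("wrist");W["tp"]=p;W["tr"]=s["tool_rot"]
print([(q,np.round(d["location"],4),round(d["score"],2)) for q in("rail",) for d in pinpoint(W,q)[:2]])
x,f,k=fit([W],"rail",np.array([.4185,-.371,-.185]));print("rail",x,f,k)
W=capture("wrist");W["tp"]=p;W["tr"]=s["tool_rot"]
x2,f,k=fit([W],"rail",np.array([.4185,-.371,-.185]));print("rail",x2,f,k)
go(*((x+x2)[:2]/2),.007,-.185)
T=capture("scene");print("jig",fit([T],"jig",np.array([.613,-.2754,.19])))
```

```text
[ 0.42007024 -0.36904681  0.13112562] -10.617183401993923 22.15 [ 0.39077226  0.11072911 -0.9557719 ] 0.08714405138598841
[('rail', array([ 0.4218, -0.3745,  0.0013]), 0.91)]
rail [ 0.41915154 -0.37239834 -0.19103661] 0.15710935873591067 1Traceback (most recent call last):
  File "<stdin>", line 7, in <module>
  File "h.py", line 31, in fit
    out=min((minimize(f,np.r_[v0[:2],v0[2]+d],method="Nelder-Mead",options=dict(initial_simplex=np.r_[v0[:2],v0[2]+d]+np.array([[0,0,0],[.008,0,0],[0,.008,0],[0,0,.1]]),maxiter=150)) for d in(-.08,.08)),key=lambda o:o.fun)
  File "h.py", line 31, in <genexpr>
    out=min((minimize(f,np.r_[v0[:2],v0[2]+d],method="Nelder-Mead",options=dict(initial_simplex=np.r_[v0[:2],v0[2]+d]+np.array([[0,0,0],[.008,0,0],[0,.008,0],[0,0,.1]]),maxiter=150)) for d in(-.08,.08)),key=lambda o:o.fun)
             ~~~~~~~~^^^^^^^^^^^^^^^^^^^^^^^^^^^^^^^^^^^^^^^^^^^^^^^^^^^^^^^^^^^^^^^^^^^^^^^^^^^^^^^^^^^^^^^^^^^^^^^^^^^^^^^^^^^^^^^^^^^^^^^^^^^^^^^^^^^^^^^^^^^^^^^^^^^^^^^^^^^^^^^^^
    res = _minimize_neldermead(fun, x0, args, callback, bounds=bounds,
                               **options)
    fsim[k] = func(sim[k])
              ~~~~^^^^^^^^
    fx = function(np.copy(x), *(wrapper_args + args))
  File "h.py", line 30, in <lambda>
    f=lambda v:sum(np.abs(render(p,n,v)-k).sum()/k.sum() for p,k in ms)/len(ms)
               ~~~~~~~~~~~~~~~~~~~~~~~~~~~~~~~~~~~~~~~~~~~~~~~~~~~~~~~~^~~~~~~~
ZeroDivisionError: division by zero
```

Request:
{"name": "step_arm", "arguments": {"steps": "0 -0.06 -0.03 0.8 0;0 0 0 0.9 0;0 0 0 0.9 0;0 0 0 0.8 0;0 0 0 0.5 0;0 0 0 0.2 0;0 0 0 0 0"}}

```text
time: 22.98
tool_pos: [0.4181, -0.3706, 0.0075]
tool_rot: [-0.001, 0.769, 0.639, -0.0]
ft_force: [-0.1, 0.2, 0.3]
width: 0.0869
finger_force: 0.0
```

Request:
{"name": "step_arm", "arguments": {"steps": "0.9 0 0 0 0;0.9 0 0 0 0;0.9 0 0 0 0;0.9 0 0 0 0;0.9 0 0 0 0;0.9 0 0 0 0;0.9 0 0 0 0;0.9 0 0 0 0"}}

```text
time: 23.65
tool_pos: [0.4187, -0.3716, 0.0087]
tool_rot: [0.0, 0.77, 0.638, -0.0]
ft_force: [-0.1, 0.0, 0.2]
width: 0.0414
finger_force: 0.0
```

Request:
{"name": "step_arm", "arguments": {"steps": "0.9 0 0 0 0;0.9 0 0 0 0;0.9 0 0 0 0"}}

```text
time: 23.9
tool_pos: [0.4187, -0.3715, 0.0087]
tool_rot: [-0.0, 0.77, 0.638, -0.0]
ft_force: [-0.7, 0.3, 1.3]
width: 0.0394
finger_force: 60.0
```

Rail gripped (39.4 mm, 60 N). Lift, carry over the bed, and turn to the jig's angle.

Request:
{"name": "step_arm", "arguments": {"steps": "0.9 0 0 -0.3 0;0.9 0 0 -0.6 0;0.9 0 0 -0.8 0;0.9 0 0 -0.7 0;0.9 0 0 -0.3 0;0.9 0 0 0 0"}}

```text
time: 24.4
tool_pos: [0.4199, -0.3725, 0.0921]
tool_rot: [0.002, 0.77, 0.638, 0.0]
ft_force: [-0.1, -0.0, -2.1]
width: 0.0392
finger_force: 60.0
```

Request:
{"name": "step_arm", "arguments": {"steps": "0.9 0.3 0.35 0 0;0.9 0.6 0.7 0 0;0.9 0.7 0.8 0 0;0.9 0.7 0.8 0 0;0.9 0.7 0.8 0 0;0.9 0.6 0.7 0 0;0.9 0.5 0.6 0 0;0.9 0.33 0.35 0 0"}}

```text
time: 25.07
tool_pos: [0.5952, -0.2663, 0.0878]
tool_rot: [-0.001, 0.769, 0.639, 0.0]
ft_force: [0.3, 0.3, -2.2]
width: 0.0396
finger_force: 60.0
```

Request:
{"name": "step_arm", "arguments": {"steps": "0.9 0 0 0 -0.5;0.9 0 0 0 -0.8;0.9 0 0 0 -0.8;0.9 0 0 0 -0.8;0.9 0 0 0 -0.5;0.9 0 0 0 -0.2;0.9 0 0 0 0;0.9 0 0 0 0"}}

```text
time: 25.73
tool_pos: [0.5931, -0.2694, 0.089]
tool_rot: [-0.0, 0.637, 0.771, -0.0]
ft_force: [-0.4, -0.2, -2.2]
width: 0.0392
finger_force: 60.0
```

Run:
```python
from h import *
p,a,s=tool();print(p,np.degrees(a),s["time"],s["ft_force"],s["width"],s["finger_force"])
go(.5934,-.2691,.0267,np.radians(11.05))
T=capture("scene");W=capture("wrist");W["tp"]=p;W["tr"]=s["tool_rot"]
print([(q,np.round(d["location"],4),round(d["score"],2)) for c in(T,W) for q in("rail","stop_face","fence_face") for d in pinpoint(c,q)[:1]])
cv2.imwrite("pics/s7.png",np.hstack([cv2.resize(W["color"],(400,300)),cv2.resize(T["color"][170:290,170:330],(400,300),interpolation=cv2.INTER_CUBIC)])[:,:,::-1])
```

```text
[ 0.59305925 -0.26938408  0.08901474] 10.829670341231921 25.7333 [-0.42526064 -0.19189119 -2.15280057] 0.039214476528538614 59.97917354106903
units: shift [0.01 0.01 2.08] turn -0.04
[('rail', array([ 0.4611, -0.7168, -0.0027]), 0.89), ('stop_face', array([ 0.5874, -0.1691,  0.035 ]), 0.68), ('rail', array([ 0.593 , -0.2702,  0.0825]), 0.85), ('stop_face', array([ 0.589 , -0.1732,  0.0314]), 0.92), ('fence_face', array([ 0.6298, -0.2827,  0.0295]), 0.67)]
```

View pics/s7.png

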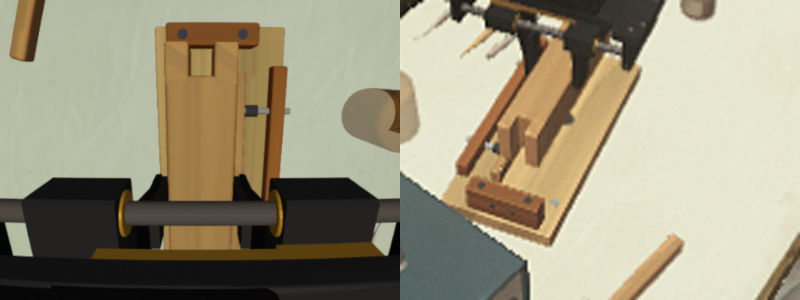

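The rail lies parallel over the bed (wrist crop 205,140), stop ahead (212,33), fence to its right (240,110), all clear. Lower onto the bed.

Request:
{"name": "step_arm", "arguments": {"steps": "0.9 0 0 0.4 0;0.9 0 0 0.5 0;0.9 0 0 0.4 0;0.9 0 0 0.3 0;0.9 0 0 0.2 0;0.9 0 0 0.1 0;0.9 0 0 0.08 0;0.9 0 0 0 0"}}

```text
time: 26.8
tool_pos: [0.5937, -0.2692, 0.0301]
tool_rot: [-0.0, 0.636, 0.771, 0.0]
ft_force: [-0.7, 0.1, -1.5]
width: 0.0392
finger_force: 60.0
```

Request:
{"name": "step_arm", "arguments": {"steps": "0.9 0 0 0.05 0;0.9 0 0 0.05 0;0.9 0 0 0 0;0.9 0 0 0 0"}}

```text
time: 27.13
tool_pos: [0.5937, -0.2692, 0.0275]
tool_rot: [0.0, 0.636, 0.771, 0.0]
ft_force: [0.1, -0.6, -1.4]
width: 0.039
finger_force: 60.0
```

Request:
{"name": "step_arm", "arguments": {"steps": "0.9 0 0 0.05 0;0.9 0 0 0 0;0.9 0 0 0 0"}}

```text
time: 27.38
tool_pos: [0.594, -0.2693, 0.0268]
tool_rot: [0.0, 0.636, 0.771, 0.0]
ft_force: [-2.9, 0.6, 5.4]
width: 0.0391
finger_force: 60.0
```

Request:
{"name": "step_arm", "arguments": {"steps": "0.9 0.06 0 0 0;0.9 0.06 0 0 0;0.9 0 0 0 0"}}

```text
time: 27.63
tool_pos: [0.5937, -0.2665, 0.0268]
tool_rot: [0.001, 0.637, 0.771, -0.0]
ft_force: [0.2, -1.6, 6.4]
width: 0.0393
finger_force: 60.0
```

Request:
{"name": "step_arm", "arguments": {"steps": "0.9 0.04 0 -0.01 0;0.9 0 0 0 0;0.9 0 0 0 0"}}

```text
time: 27.88
tool_pos: [0.5933, -0.265, 0.0268]
tool_rot: [0.001, 0.637, 0.771, 0.0]
ft_force: [1.1, -2.9, 5.9]
width: 0.0393
finger_force: 60.0
```

Request:
{"name": "step_arm", "arguments": {"steps": "0.9 0.04 0 0 0;0.9 0 0 0 0;0.9 0 0 0 0"}}

```text
time: 28.13
tool_pos: [0.5931, -0.264, 0.0268]
tool_rot: [0.001, 0.637, 0.771, 0.0]
ft_force: [1.2, -3.8, 5.2]
width: 0.0391
finger_force: 60.0
```

Request:
{"name": "step_arm", "arguments": {"steps": "0.9 0.03 0 0 0;0.9 0 0 0 0;0.9 0 0 0 0"}}

```text
time: 28.38
tool_pos: [0.593, -0.2637, 0.0268]
tool_rot: [0.001, 0.637, 0.771, -0.0]
ft_force: [1.2, -5.4, 5.3]
width: 0.0392
finger_force: 60.0
```

The rail is up against the stop after 5.6 mm. Ease off slightly, then push towards the fence.

Request:
{"name": "step_arm", "arguments": {"steps": "0.9 -0.01 0.05 -0.01 0;0.9 0 0.05 0 0;0.9 0 0.05 0 0;0.9 0 0.05 0 0;0.9 0 0.05 0 0;0.9 0 0 0 0;0.9 0 0 0 0"}}

```text
time: 28.97
tool_pos: [0.5981, -0.2627, 0.0268]
tool_rot: [-0.001, 0.637, 0.771, -0.001]
ft_force: [-8.5, -5.3, 11.2]
width: 0.0393
finger_force: 60.0
```

Request:
{"name": "step_arm", "arguments": {"steps": "0.9 0 0.05 0 0;0.9 0 0 0 0;0.9 0 0 0 0"}}

```text
time: 29.22
tool_pos: [0.5994, -0.2624, 0.0268]
tool_rot: [-0.001, 0.637, 0.771, -0.001]
ft_force: [-8.0, -4.8, 11.7]
width: 0.0395
finger_force: 60.0
```

Request:
{"name": "step_arm", "arguments": {"steps": "0.9 0 0.05 0 0;0.9 0 0.05 0 0;0.9 0 0 0 0;0.9 0 0 0 0"}}

```text
time: 29.55
tool_pos: [0.6023, -0.2618, 0.0268]
tool_rot: [-0.001, 0.637, 0.771, -0.002]
ft_force: [-8.4, -4.0, 11.9]
width: 0.039
finger_force: 60.0
```

Request:
{"name": "step_arm", "arguments": {"steps": "0.9 0 0.05 0 0;0.9 0 0.05 0 0;0.9 0 0 0 0;0.9 0 0 0 0"}}

```text
time: 29.88
tool_pos: [0.6044, -0.2615, 0.0268]
tool_rot: [-0.001, 0.637, 0.771, -0.002]
ft_force: [-11.3, -3.0, 14.6]
width: 0.0392
finger_force: 60.0
```

Request:
{"name": "step_arm", "arguments": {"steps": "0.9 0 0 -0.03 0;0.9 0 0 0 0;0.9 0 0 0 0"}}

```text
time: 30.13
tool_pos: [0.6048, -0.2613, 0.0269]
tool_rot: [-0.001, 0.637, 0.771, -0.002]
ft_force: [-7.7, -5.4, 7.2]
width: 0.0392
finger_force: 60.0
```

Request:
{"name": "step_arm", "arguments": {"steps": "0.9 0 0.05 0 0;0.9 0 0.05 0 0;0.9 0 0 0 0;0.9 0 0 0 0"}}

```text
time: 30.47
tool_pos: [0.6066, -0.2609, 0.0269]
tool_rot: [-0.002, 0.637, 0.771, -0.002]
ft_force: [-12.8, -3.9, 10.5]
width: 0.0394
finger_force: 60.0
```

```bash
cat >> h.py <<'E'
def jigpose():
    p,a,s=tool();c,n=np.cos(.1927),np.sin(.1927);A=np.array([[c,n],[-n,c]])
    print("jig xy mm",np.round(A@(p[:2]-[.613,-.2755])*1e3,1),"F",np.round(A@s["ft_force"][:2],1),np.round(s["ft_force"][2],1),"torque",np.round(A@s["ft_torque"][:2],2),"psi",np.degrees(a).round(2),"z",p[2].round(4),s["time"],"tilt",np.degrees(np.arccos(-rot(s["tool_rot"])[2,2])))
E
python3 -c "
from h import *
jigpose()
for c in('scene','top','wrist'):
    P=capture(c);p,a,s=tool();P['tp']=p;P['tr']=s['tool_rot']
    print(c,[(q,np.round(d['location'],4),round(d['score'],2)) for q in('fence_face','rail') for d in pinpoint(P,q)[:1]])"
```

```text
jig xy mm [-3.4 15.5] F [-13.3  -1.3] 10.5 torque [-0.53  2.9 ] psi 10.88 z 0.0269 30.4667 tilt 0.35745028060362627
scene [('fence_face', array([ 6.078e-01, -2.763e-01,  4.000e-04]), 0.23), ('rail', array([ 0.6063, -0.2617,  0.0219]), 0.9)]
top [('fence_face', array([ 0.6293, -0.2824,  0.0254]), 0.55), ('rail', array([ 0.6111, -0.2622,  0.0175]), 0.74)]
wrist [('rail', array([ 0.6059, -0.2625,  0.0218]), 0.64)]
```

The fence was touched at about jig x −8, and travel is now about 4–5 mm. Push on to about 10 mm while easing the down force.

Request:
{"name": "step_arm", "arguments": {"steps": "0.9 0 0.04 -0.02 0;0.9 0 0.04 0 0;0.9 0 0.04 0 0;0.9 0 0 0 0;0.9 0 0 0 0"}}

```text
time: 31.33
tool_pos: [0.6092, -0.2605, 0.0269]
tool_rot: [-0.003, 0.637, 0.771, -0.003]
ft_force: [-13.8, -3.7, 9.2]
width: 0.039
finger_force: 60.0
```

```bash
python3 -c "
from h import *
jigpose()"
```

```text
jig xy mm [-0.8 15.5] F [-14.2  -1. ] 9.2 torque [-0.54  3.36] psi 10.87 z 0.0269 31.3333 tilt 0.46138264117176786
```

Request:
{"name": "step_arm", "arguments": {"steps": "0.9 0 0.04 -0.02 0;0.9 0 0.04 0 0;0.9 0 0.03 0 0;0.9 0 0 0 0;0.9 0 0 0 0;0.9 0 0 0 0"}}

```text
time: 31.83
tool_pos: [0.6115, -0.26, 0.027]
tool_rot: [-0.003, 0.637, 0.771, -0.003]
ft_force: [-14.5, -5.0, 7.4]
width: 0.0391
finger_force: 60.0
```

```bash
python3 -c "
from h import *
jigpose()
T=capture('scene');t=capture('top');W=capture('wrist')
cv2.imwrite('pics/s8.png',np.hstack([cv2.resize(W['color'],(400,300)),cv2.resize(T['color'][170:350,170:330],(400,450),interpolation=cv2.INTER_CUBIC)[:300]])[:,:,::-1])
p,a,s=tool();W['tp']=p;W['tr']=s['tool_rot']
print([(q,np.round(d['location'],4),round(d['score'],2)) for c in(T,t,W) for q in('rail','mallet','fence_face') for d in pinpoint(c,q)[:1]])"
```

```text
jig xy mm [ 1.5 15.5] F [-15.2  -2.2] 7.4 torque [-0.57  3.72] psi 10.85 z 0.027 31.8333 tilt 0.558349316668231
[('rail', array([ 0.6093, -0.26  ,  0.0202]), 0.9), ('mallet', array([ 0.4302, -0.1316, -0.0009]), 0.67), ('fence_face', array([ 4.298e-01, -1.312e-01, -4.000e-04]), 0.3), ('rail', array([ 4.593e-01, -7.148e-01,  1.000e-04]), 0.8), ('fence_face', array([ 0.636 , -0.2785,  0.0235]), 0.62), ('rail', array([ 0.6139, -0.2606,  0.0204]), 0.79)]
```

View pics/s8.png

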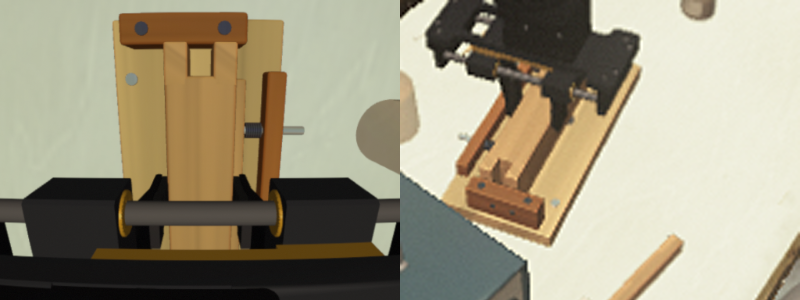

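The rail is on the bed at the stop (wrist crop 205,42), against the fence, with the guide rod clearly pushed out (295,130). Travel is about 8.5–9.5 mm. One last small push, then hold.

Request:
{"name": "step_arm", "arguments": {"steps": "0.9 0 0.04 0 0;0.9 0 0 0 0;0.9 0 0 0 0;0.9 0 0 0 0;0.9 0 0 0 0;0.9 0 0 0 0"}}

```text
time: 32.93
tool_pos: [0.6124, -0.2598, 0.027]
tool_rot: [-0.004, 0.637, 0.771, -0.004]
ft_force: [-17.9, -5.2, 8.2]
width: 0.0393
finger_force: 60.0
```

```bash
python3 -c "
from h import *
jigpose()
print(ticket.close_job())"
```

```text
jig xy mm [ 2.4 15.5] F [-18.6  -1.7] 8.2 torque [-0.4   4.09] psi 10.85 z 0.027 32.9333 tilt 0.5935841509732396
the job is handed in; nothing more can be done
None
```

I handed the job in at about 33 s with no verdict returned: the dog is driven flush, the mallet stands on the table off the jig, and the rail is held flat against the stop with the fence pushed back an estimated 10 mm (about 12 N; the wrist read 18.6 N in total, which I put down to friction on the bed).

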